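# Heat sink from the vice, home in the fence corner of the jig

### The job

Pull the jaw of the vice well open, slide the finished heat sink out from under the fixed jaw's lip and lift it out. Lay it on the bed of the corner jig with its long side towards the long fence, then slide it in under the lips, pressing gently, until it sits flat, square and fully home against both fences with the seat switch pushed in, and let go; leave the other things on the bench where they are.

Things in the scene. Friction and masses are not known exactly. Their poses are not given: they have to be found in the camera images.
- vice: Low grey steel vice fixed to the bench, 156 x 96 mm. Origin on the bench under the middle of its bed; x points from sliding to fixed jaw, z up. The heat sink's flange lies on the bed (20 mm up), long sides against the jaws. A lip on each jaw (30 to 38 mm up) covers 7 mm of the flange: draw the jaw back 20 mm or more, slide the part about 12 mm after it, out from under the fixed lip, lift.
- jaw_knob (a point): Middle of the upright round steel knob on the sliding jaw: 16 mm diameter, 60 mm above the bench; the knob rises from the jaw's top (38 mm) to 70 mm. Axes as the vice's. It moves along the vice's -x as the jaw opens; with the jaw shut it stands at vice x = -41 mm.
- vice_jaw (a joint): Opening of the sliding jaw in m: 0 shut on the heat sink, up to 0.034 fully open (along the vice's -x). A friction brake of about 4 N keeps it where it is left.
- heat_sink: Plain aluminium flanged heat sink, about 0.18 kg (varies), the same either way round. Flange 64 (x) x 90 (y) x 8 mm thick; in its middle a block of seven upright fins, 36 (x) x 50 (y) mm, from the flange up to 42 mm above the underside. Origin at the centre of the underside, z up. It can be gripped by the fins across 36 or 50 mm.
- jig: Corner jig fixed to the bench: aluminium bed 150 (x) x 184 (y) mm, top 12 mm above the bench, origin under its middle, z up. Two steel fences 20 mm thick, tops 26 mm above the bench: the long one (164 mm) along y at the far side; the short one (83 mm) along x at the right, clamped in slots: its face (looks to +y) may stand anywhere from y = -71 to -31 mm, to be felt or seen.
- long_fence (a point): Middle of the foot of the long fence's face, on the bed's top, at jig x = +45, y = -10 mm; axes as the jig's. Home, the heat sink's origin is 32 mm from this face. Each fence has a lip that juts 6 mm over the bed, underside 10 mm above it: the 8 mm flange slides in below, but not from above. All is rigid: press with less than 30 N, feel for contact.
- seat_pin (a joint): Plunger of the seat switch in the short fence: a 6 mm steel pin that stands out 6 mm from the fence's face, 4 mm above the bed at jig x = -4 mm. 0 = out, 0.006 = pushed in flush by the heat sink, which then touches the fence's face. Very light spring (0.2 N), weaker than the heat sink's friction on the bed.
- solder_reel: White reel of solder wire, 64 x 56 x 44 mm, loose; origin under its centre. To be left alone.
- fuse_box: Small cream and red carton, 30 x 56 x 22 mm, loose; origin under its centre. To be left alone.
- cap_can: Black can capacitor, 31 x 47 x 32 mm, loose; origin under its centre. To be left alone.
- flux_bottle: Small beige bottle with a red nozzle cap, 32 mm diameter, 81 mm high, loose; origin under its centre. To be left alone.

How it is judged:
By the outcome, as a careful person would: the job done as asked, in the order asked, and still so for the second after the job is handed in, with the robot touching nothing.
It also fails if it takes over 72 s, if anything falls off the work surface, if the arm or the gripper's body presses on something with over 40 N, if the wrist force passes 120 N, or if a joint passes its speed limit or range.

### The arm

A 6-joint arm with a two-finger parallel gripper is mounted at the origin on a cart in front of the work surface, level with it; the furniture and walls round the work are solid. World frame = base frame: x ahead of the robot, y to its left, z up, the work surface at z = 0. Lengths are in m, angles in rad, forces in N, time in s.
With the tool pointing down it reaches from about 0.325 to 0.775 m from the base axis. Payload 5.5 kg.
Tool frame: the origin (TCP) lies midway between the tips of the shut fingers; the grasp point (between the pads) lies robot.hold_point_z behind it (robot.hold_point_z is the distance from the TCP to the grasp point, in m); z points along the fingers, y is the line along which they close (so a half turn about z gives the same grasp; the last joint's range is limited). The gripper opens to 85 mm and grips with 20 to 120 N. Pads are 22 mm wide; open, the fingers measure 114 mm over their backs; the gripper's body (76 mm by 85 mm) begins 54 mm behind the grasp point. The pads swing forward as they close: fully open they stand 13 mm farther back than shut.
Start: joints at [-1.175, 0.091, 1.231, -0, 1.82, -0.057], TCP at [0.262, -0.54, 0.231] pointing down, gripper open.
Joint ranges: [-2.87, 2.87], [-0.86, 2.18], [0.17, 2.46], [-1.51, 4.65], [0.06, 2.69], [-2.65, 2.65]. Speed limits (rad/s): [2.57, 2.57, 3.01, 3.14, 3.14, 3.14].

### API

Orientations are given as a unit quaternion [x, y, z, w].
In Python, from workcell import robot gives the robot as it stands. The module is installed in compiled form; this text tells all that it offers.
- The arm moves only by the tool servo_tool, never from a script. Its argument "motion" is a list of rows, each an object with "twist": the turn, a rotation vector about the world's x, y, z in rad, a list of three; "xyz": the shift along the world's x, y, z in cm, a list of three; "hand": the opening, from -1 (shut) to 1 (fully open), so that 0 is half open. In form: [{"twist": [ax, ay, az], "xyz": [x, y, z], "hand": hand}, ...]. A call has 1 to 8 rows; each row shifts and turns the commanded pose from where the row before left it; what a row does not reach is not made up. A row lasts 1/8 s, in which the tool goes at most 62.5 mm and 10.7 degrees, less where a joint would pass 70% of its speed; a pose out of reach is approached as far as the arm can. A call with a gripper value outside its range is refused whole. The fingers move at their own pace and stop on an object; "grip_force" is the grip in N (left out, the last holds). Time passes only in rows, so rows that do not move let the fingers close. It gives the time, the measured TCP pose, the force, the opening and the grip force at its end, in the units of the state.
- robot.state(): the state, without advancing time (a new reading comes with each control period).
- robot.camera(name): name is "side" or "top"; returns the picture (480x640x3 uint8, red, green, blue); there is no depth.
- robot.camera_params(name): a dict with "intrinsics" (3x3 intrinsics, pixels), "k1" (the pictures are not rectified: a ray, as slopes to the right and down, at radius r is drawn at 1 + k1 r^2 times it, then the intrinsics apply), "R" (3x3) and "t" (3): a world point X has camera coordinates R X + t. Camera axes: x right, y down, z forward; pixel columns grow to the right and rows downward; lengths in m; the calibration is good to about 2 mm. A picture is of the moment at which its call begins. camera_params takes no time and is no camera call.
- robot.sign_off(): hands the job in; it is judged then, once.
Trained networks look in the newest picture that a camera, given by its name, has taken for a name from the list of things; names that differ only in an ending like _2 or _b are one class to them, and where a whole thing is asked for, a point or a joint stands for the part that bears it (a point fixed in the world has none). Each returns a list of dicts, best first, with "p" (0 to 1); they miss things now and then, are a little off and sometimes report something else, mostly with a low value. They report only what shows in the picture. A call takes as long as a camera call.
- robot.outline_of(camera, name): "region" (480x640 bool, what is visible of it) and "pixel" ([column, row] in pixels, amid what is visible of it).
The state is a dict: "clock": time; "joint_pos": joint angles; "joint_vel": joint speeds; "joint_efforts": joint torques, N m; "ee_pos": TCP position; "tcp_rot": TCP orientation; "contact_force": force on the tool from outside, world axes, zero at the start; "ft_torque": the same for the moment, N m; "width": finger opening in m; "gripper_force": force on a finger pad.
Only numpy, scipy, OpenCV 4.12 (cv2) and the standard library are available. Lean on these libraries where they do the work, as an engineer would, in place of code of your own. Each camera call takes 0.05 s, during which the arm holds its last target. There are 200 camera calls.

## Working session

There is one attempt and no reset: what is moved stays moved. The work goes in short steps, Python scripts to look and compute and a tool call to move; the robot and the scene stay as the last step left them, time stands still between calls to the robot, and variables do not carry over. Pictures are saved under pics/ and viewed, at most 10 in all, crops included, and the job is handed in when it is done.

Besides the shell and the picture viewer there is one more tool, called after "Call:" by a JSON object that holds its "name" and its "arguments". servo_tool: Moves the arm, as the interface text tells. Its arguments: {"type":"object","properties":{"motion":{"type":"array","items":{"type":"object","properties":{"twist":{"type":"array","items":{"type":"number"}},"xyz":{"type":"array","items":{"type":"number"}},"hand":{"type":"number"}}}},"grip_force":{"type":"number"}},"required":["motion"]}

```bash
mkdir -p pics; cat > h.py <<'E'
import numpy as np, cv2
from workcell import robot
def shot(cam,fn):
    im=robot.camera(cam); cv2.imwrite('pics/'+fn,im[:,:,::-1].copy()); return im
def ray(cam,px):
    p=robot.camera_params(cam);K=np.array(p['intrinsics'],float);R=np.array(p['R']);t=np.array(p['t'])
    d=np.array([[p['k1'],0,0,0]],float)
    u=cv2.undistortPoints(np.array([[px]],float),K,d[0])[0,0]
    return -R.T@t, R.T@np.array([u[0],u[1],1.])
def at(cam,px,z):
    c,d=ray(cam,px); return c+d*(z-c[2])/d[2]
def proj(cam,X):
    p=robot.camera_params(cam);K=np.array(p['intrinsics'],float)
    q,_=cv2.projectPoints(np.array(X,float).reshape(-1,1,3),cv2.Rodrigues(np.array(p['R'],float))[0],np.array(p['t'],float),K,np.array([p['k1'],0,0,0],float))
    return q[:,0]
E
python3 - <<'E'
from h import *
np.set_printoptions(precision=4,suppress=True)
for c in('top','side'):
    shot(c,c+'0.png')
    p=robot.camera_params(c); print(c,-np.array(p['R']).T@np.array(p['t']),p['k1'],np.array(p['intrinsics'])[0])
    for n in ('jaw_knob','vice','heat_sink','jig','long_fence','seat_pin','flux_bottle'):
        r=robot.outline_of(c,n)
        print(c,n,[(round(x['p'],2),np.round(x['pixel'],1).tolist(),int(x['region'].sum())) for x in r[:2]])
print(robot.state(), robot.hold_point_z)
E
```

```text
top [ 0.352  -0.1958  1.2129] -0.04221026083039641 [597.3794   0.     317.7032]
top jaw_knob [(0.68, [412.9, 279.0], 545)]
top vice [(0.98, [413.0, 284.1], 2423), (0.38, [209.2, 211.2], 1509)]
top heat_sink [(0.8, [422.7, 266.0], 1131), (0.69, [478.6, 229.7], 349)]
top jig [(0.78, [207.7, 210.8], 1641)]
top long_fence [(0.48, [207.7, 211.9], 1548)]
top seat_pin [(0.61, [479.5, 230.4], 305)]
top flux_bottle [(0.84, [479.9, 232.0], 275)]
side [0.2516 0.7404 0.4451] -0.03389997100488246 [513.5619   0.     308.3024]
side jaw_knob [(0.7, [366.9, 240.8], 429)]
side vice [(0.85, [369.9, 250.6], 1194)]
side heat_sink [(0.94, [350.0, 232.7], 427), (0.58, [367.6, 250.9], 1239)]
side jig [(0.69, [212.5, 319.8], 1779), (0.33, [286.2, 296.0], 311)]
side long_fence []
side seat_pin []
side flux_bottle [(0.69, [343.4, 215.7], 145), (0.5, [368.7, 250.1], 1096)]
{'clock': 0.8, 'joint_pos': array([-1.1747,  0.091 ,  1.2307, -0.    ,  1.8198, -0.0567]), 'joint_vel': array([ 0.0009,  0.0004,  0.0002,  0.0001,  0.0004, -0.0004]), 'joint_efforts': array([  0.0004, -45.8413, -41.8065,  -0.0003,   0.0006,   0.    ]), 'ee_pos': array([ 0.2625, -0.5396,  0.2313]), 'tcp_rot': array([ 0.9745,  0.2245, -0.    ,  0.    ]), 'contact_force': array([ 0.4257, -0.5564, -0.1562]), 'ft_torque': array([0.008 , 0.0029, 0.0286]), 'gripper_force': 0.0, 'width': 0.08548133838401072} 0.0187
```

```bash
python3 - <<'E'
import cv2
a=cv2.imread('pics/top0.png')[130:350,120:520]; cv2.imwrite('pics/tc.png',cv2.resize(a,(800,440),interpolation=cv2.INTER_CUBIC))
b=cv2.imread('pics/side0.png')[180:400,120:440]; cv2.imwrite('pics/sc.png',cv2.resize(b,(800,550),interpolation=cv2.INTER_CUBIC))
E
```

```text
(no output)
```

View pics/tc.png

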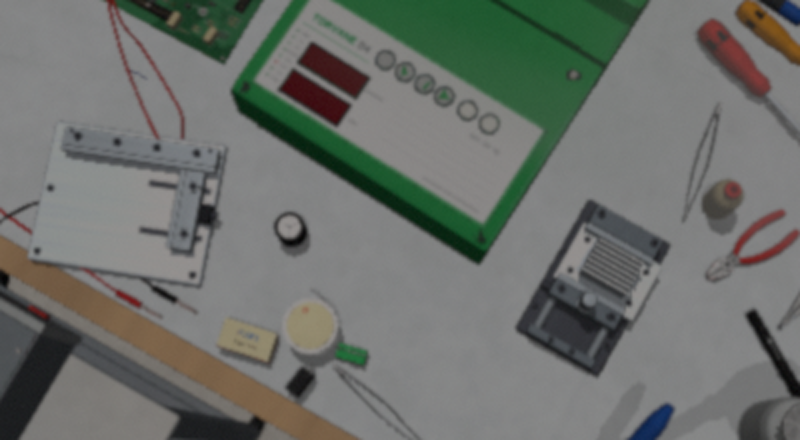

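View pics/sc.png

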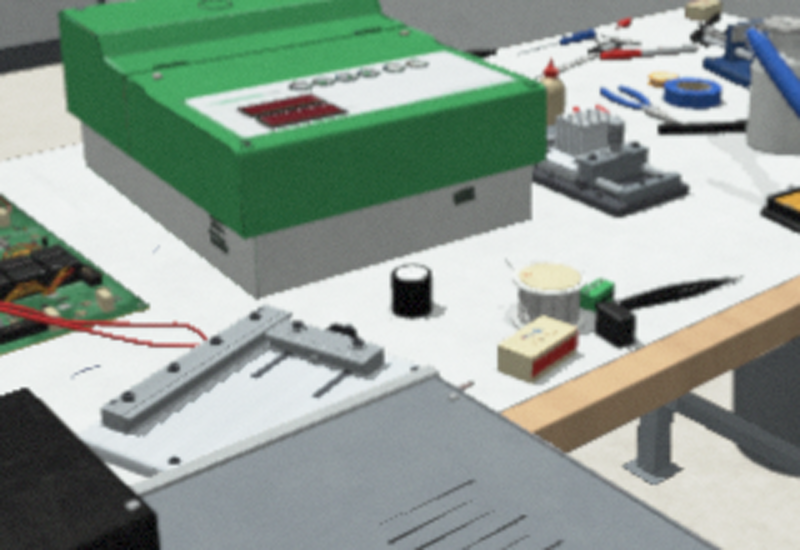

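```bash
python3 - <<'E'
import cv2,numpy as np
t=cv2.imread('pics/top0.png')
f=lambda a,k:cv2.resize(a,None,fx=k,fy=k,interpolation=cv2.INTER_CUBIC)
m=np.zeros((400,780,3),np.uint8)
m[:380,:440]=f(t[185:280,130:240],4); m[:400,440:]=f(t[225:325,375:460],4)
cv2.imwrite('pics/tm.png',np.clip(m*1.4,0,255).astype(np.uint8))
from h import *
for p in [(409,277),(200,215),(365+0,258),(240,175),(351,105)]: print(p,at('top',p,0).round(3))
print(proj('top',[[0,0,0]]))
# green box top corners, top and side
E
```

```text
(409, 277) [ 0.512 -0.357  0.   ]
(200, 215) [0.652 0.075 0.   ]
(365, 258) [ 0.553 -0.268  0.   ]
(240, 175) [ 0.737 -0.009  0.   ]
(351, 105) [ 0.89  -0.249  0.   ]
[[233.21706941 545.8796241 ]]
```

View pics/tm.png

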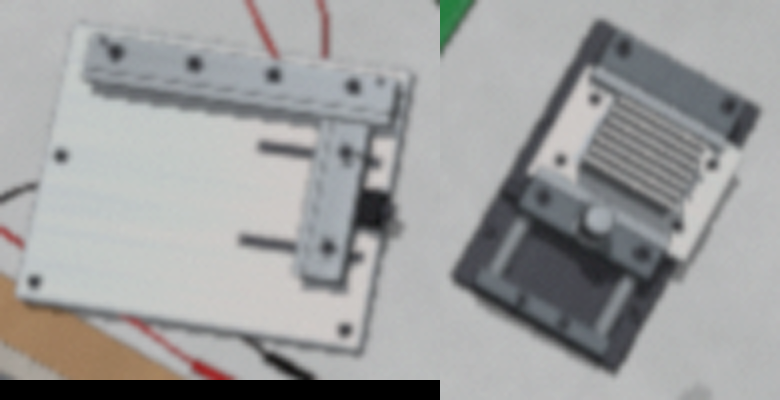

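```bash
cat > fit.py <<'E'
from h import *
from scipy.optimize import least_squares
def fit(pts,g):
    uv=np.array([[ (p[0]+.5)/4-.5+p[2],(p[1]+.5)/4-.5+p[3]] for p,_ in pts]); M=np.array([m for _,m in pts])/1000
    def W(q,M=M):
        c,s=np.cos(q[2]),np.sin(q[2]); return np.c_[q[0]+c*M[:,0]-s*M[:,1],q[1]+s*M[:,0]+c*M[:,1],M[:,2]]
    r=least_squares(lambda q:(proj('top',W(q))-uv).ravel(),g,loss='soft_l1')
    return r.x,(proj('top',W(r.x))-uv).round(2).tolist(),W
J=lambda x,y:(x,y,130,185); V=lambda x,y:(x-440,y,375,225)
q,e,W=fit([(J(81,22),(75,92,12)),(J(412,72),(75,-92,12)),(J(360,353),(-75,-92,12)),(J(17,299),(-75,92,12)),(J(90,33),(65,72,26)),(J(86,76),(39,72,26)),(J(397,123),(39,-92,26))],[.65,.07,0])
print('jig',q.round(4),e)
c,s=np.cos(q[2]),np.sin(q[2])
for a in [(318,118),(300,275),(368,125),(345,283)]:
    X=at('top',[(a[0]+.5)/4-.5+130,(a[1]+.5)/4-.5+185],.026)[:2]-q[:2]
    print('short',np.round([c*X[0]+s*X[1],-s*X[0]+c*X[1]],4))
for z in (0,10,20):
    q,e,W=fit([(V(600,18),(78,48,z)),(V(760,106),(78,-48,z)),(V(617,373),(-78,-48,z)),(V(453,277),(-78,48,z)),(V(600,217),(-41,0,70))],[.51,-.35,-.5])
    print('vice',z,q.round(4),e)
c,s=np.cos(q[2]),np.sin(q[2])
for a in [(617,95),(710,143),(672,212),(583,165)]:
    X=at('top',[(a[0]-440+.5)/4-.5+375,(a[1]+.5)/4-.5+225],.062)[:2]-q[:2]
    print('fins',np.round([c*X[0]+s*X[1],-s*X[0]+c*X[1]],4))
E
python3 fit.py
```

```text
jig [ 0.6175  0.1067 -0.1703] [[-2.28, -0.72], [0.42, -0.9], [0.29, -0.65], [-1.12, -0.48], [1.75, 0.59], [0.2, 1.85], [-0.08, 1.42]]
short [ 0.0386 -0.0508]
short [-0.0433 -0.057 ]
short [ 0.0387 -0.077 ]
short [-0.0439 -0.0805]
vice 0 [ 0.5214 -0.3733 -0.5412] [[-0.23, -0.56], [0.91, 0.11], [0.66, -0.56], [-0.01, -0.2], [-2.73, 6.67]]
vice 10 [ 0.5201 -0.3721 -0.5419] [[-0.13, -0.96], [1.34, -0.08], [0.73, -0.23], [-0.26, -0.09], [-3.38, 7.36]]
vice 20 [ 0.5189 -0.3708 -0.5429] [[-0.02, -1.42], [1.77, -0.31], [0.8, 0.06], [-0.53, -0.04], [-4.03, 7.99]]
fins [0.0348 0.0217]
fins [ 0.0365 -0.0288]
fins [-0.0026 -0.0288]
fins [-0.0038  0.0195]
```

```bash
cat > ed.py <<'E'
from h import *
def edge(im,a,b,hw=3,sgn=0):
    g=cv2.GaussianBlur(cv2.cvtColor(im,cv2.COLOR_BGR2GRAY),(0,0),.8).astype(np.float32)
    a,b=np.array(a,float),np.array(b,float); L=np.linalg.norm(b-a); d=(b-a)/L; n=np.array([-d[1],d[0]])
    s=np.arange(-hw,hw+.01,.2); P=[]
    for t in np.arange(.08*L,.92*L,.5):
        q=(a+d*t)+s[:,None]*n
        v=cv2.remap(g,q[:,0].astype(np.float32)[None],q[:,1].astype(np.float32)[None],cv2.INTER_CUBIC)[0]
        w=np.gradient(v); w=abs(w) if sgn==0 else w*sgn
        w=np.clip(w,0,None); i=w.argmax(); sl=slice(max(i-4,0),i+5)
        P.append(np.r_[t,(w[sl]*s[sl]).sum()/w[sl].sum()])
    P=np.array(P); k=np.ones(len(P),bool)
    for _ in range(4):
        f=np.polyfit(P[k,0],P[k,1],1); r=P[:,1]-np.polyval(f,P[:,0]); k=abs(r)<max(.15,1.5*np.median(abs(r[k])))
    return [a+d*t+n*np.polyval(f,t) for t in (0,L)], r[k].std(), k.mean()
E
cat > m1.py <<'E'
from ed import *
im=cv2.imread('pics/top0.png')
J=lambda x,y:((x+.5)/4-.5+130,(y+.5)/4-.5+185); V=lambda x,y:J(x-440+980,y+160)
E={'jplateTop':(J(90,24),J(405,71),.012),'jplateR':(J(410,85),J(362,340),.012),'jplateB':(J(30,302),J(350,352),.012),'jplateL':(J(79,35),J(20,290),.012),
'longFront':(J(92,84),J(300,114),.026),'longBack':(J(100,35),J(395,75),.026),'shL':(J(317,130),J(301,265),.026),'shR':(J(366,135),J(348,270),.026),
'vL':(V(595,25),V(458,270),.0),'vR':(V(755,112),V(620,365),.0),'fixlip':(V(595,68),V(735,145),.038),'slid':(V(540,168),V(660,238),.038),
'finTop':(V(617,95),V(710,143),.062),'finL':(V(617,95),V(583,165),.062),'finR':(V(710,143),V(672,212),.062),'finB':(V(583,165),V(672,212),.062)}
for n,(a,b,z) in E.items():
    (p,q),s,k=edge(im,a,b)
    A,B=at('top',p,z)[:2],at('top',q,z)[:2]; d=B-A
    print(n,A.round(4),B.round(4),'ang %.2f'%np.degrees(np.arctan2(d[1],d[0])),'std %.2f k %.2f'%(s,k))
E
python3 m1.py
```

```text
jplateTop [0.6984 0.1755] [0.6713 0.0083] ang -99.22 std 0.19 k 0.40
jplateR [0.6661 0.0013] [0.534  0.0318] ang 166.99 std 0.07 k 0.25
jplateB [0.5592 0.2005] [0.5293 0.0342] ang -100.17 std 0.08 k 0.39
jplateL [0.6987 0.1826] [0.563  0.2072] ang 169.75 std 0.11 k 0.33
longFront [0.6625 0.1689] [0.6438 0.0601] ang -99.75 std 0.09 k 0.71
longBack [0.6939 0.1651] [0.6669 0.0108] ang -99.92 std 0.13 k 0.23
shL [0.6407 0.0514] [0.571  0.0626] ang 170.88 std 0.09 k 0.33
shR [0.6366 0.0204] [0.5681 0.0394] ang 164.42 std 0.28 k 0.41
vL [ 0.6036 -0.3775] [ 0.4852 -0.29  ] ang 143.57 std 0.41 k 0.42
vR [ 0.5582 -0.4544] [ 0.4326 -0.3748] ang 147.64 std 0.10 k 0.26
fixlip [ 0.5797 -0.3644] [ 0.5386 -0.4317] ang -121.37 std 0.08 k 0.51
slid [ 0.5249 -0.3319] [ 0.4894 -0.3899] ang -121.46 std 0.09 k 0.32
finTop [ 0.5649 -0.373 ] [ 0.5398 -0.4169] ang -119.70 std 0.03 k 0.77
finL [ 0.5608 -0.3684] [ 0.5271 -0.3495] ang 150.70 std 0.09 k 0.39
finR [ 0.5336 -0.417 ] [ 0.4997 -0.3977] ang 150.38 std 0.06 k 0.32
finB [ 0.5277 -0.3532] [ 0.5026 -0.3945] ang -121.34 std 0.08 k 0.74
```

```bash
python3 - <<'E'
from h import *
V=lambda x,y:((x-440+.5)/4-.5+375,(y+.5)/4-.5+225)
a=np.radians(-31.3); ex=np.array([np.cos(a),np.sin(a)]); ey=np.array([-ex[1],ex[0]])
k=at('top',V(600,217),.07)[:2]; print('knob',k,k@ex,k@ey)
sk=(120+595/2.5,180+146/2.5)
# triangulate box corner
def tri(p,q):
    c1,d1=ray('top',p);c2,d2=ray('side',q); A=np.c_[d1,-d2]; s=np.linalg.lstsq(A,c2-c1,rcond=None)[0]
    return (c1+s[0]*d1).round(3),(c2+s[1]*d2).round(3)
print('boxcorner',tri((360,253.5),(338,216)),'left',tri((237,177),(218,239)))
print('bottle',at('top',(481,225),.08))
m=robot.outline_of('side','jaw_knob'); 
X=np.r_[k,.06]; print(proj('side',[X,np.r_[k,.07],[.5357,-.3883,.062]]),m and m[0]['pixel'])
print('black box', at('top',(120+90/2,130+330/2),.1))
E
```

```text
knob [ 0.4990675 -0.3580313] 0.6124367352630794 -0.04664790580639015
boxcorner (array([ 0.541, -0.252,  0.126]), array([ 0.538, -0.253,  0.125])) left (array([ 0.692, -0.023,  0.131]), array([ 0.694, -0.022,  0.132]))
bottle [ 0.60012242 -0.48995751  0.08      ]
[[366.37474086 232.03403579]
 [366.56698043 227.91745014]
 [354.35500837 225.57678487]] [366.9, 240.8]
black box [0.47372369 0.11588256 0.1       ]
```

Call:
{"name": "servo_tool", "arguments": {"motion": [{"twist": [0,0,-0.125],"xyz": [2.96,2.28,-1.2],"hand": 1},{"twist": [0,0,-0.125],"xyz": [2.96,2.28,-1.2],"hand": 1},{"twist": [0,0,-0.125],"xyz": [2.96,2.28,-1.2],"hand": 1},{"twist": [0,0,-0.125],"xyz": [2.96,2.28,-1.2],"hand": 1},{"twist": [0,0,-0.125],"xyz": [2.96,2.28,-1.2],"hand": 1},{"twist": [0,0,-0.125],"xyz": [2.96,2.28,-1.2],"hand": 1},{"twist": [0,0,-0.125],"xyz": [2.96,2.28,-1.2],"hand": 1},{"twist": [0,0,-0.125],"xyz": [2.96,2.28,-1.2],"hand": 1}]}}

```text
clock: 1.85
ee_pos: [0.5002, -0.3563, 0.135]
tcp_rot: [0.962, -0.272, 0.0, 0.0]
contact_force: [-0.4, 0.1, -0.2]
width: 0.0854
gripper_force: 0.0
```

Call:
{"name": "servo_tool", "arguments": {"motion": [{"twist": [0,0,0],"xyz": [0,0,0],"hand": 1},{"twist": [0,0,0],"xyz": [0,0,0],"hand": 1}]}}

```text
clock: 2.1
ee_pos: [0.499, -0.3575, 0.1355]
tcp_rot: [0.963, -0.27, -0.0, 0.0]
contact_force: [-0.5, 0.1, 0.5]
width: 0.085
gripper_force: 0.0
```

Call:
{"name": "servo_tool", "arguments": {"motion": [{"twist": [0,0,0],"xyz": [0,0,-3.1],"hand": 1},{"twist": [0,0,0],"xyz": [0,0,-3.1],"hand": 1},{"twist": [0,0,0],"xyz": [0,0,-2],"hand": 1},{"twist": [0,0,0],"xyz": [0,0,-0.8],"hand": 1},{"twist": [0,0,0],"xyz": [0,0,0],"hand": 0},{"twist": [0,0,0],"xyz": [0,0,0],"hand": -0.3},{"twist": [0,0,0],"xyz": [0,0,0],"hand": -0.5},{"twist": [0,0,0],"xyz": [0,0,0],"hand": -0.55}], "grip_force": 25}}

```text
clock: 3.1
ee_pos: [0.4996, -0.3575, 0.0461]
tcp_rot: [0.963, -0.27, 0.001, 0.0]
contact_force: [-0.8, -1.9, 0.4]
width: 0.0193
gripper_force: 0.5
```

Call:
{"name": "servo_tool", "arguments": {"motion": [{"twist": [0,0,0],"xyz": [0,0,0],"hand": -0.7},{"twist": [0,0,0],"xyz": [0,0,0],"hand": -1},{"twist": [0,0,0],"xyz": [0,0,0],"hand": -1},{"twist": [0,0,0],"xyz": [0,0,0],"hand": -1}]}}

```text
clock: 3.6
ee_pos: [0.4988, -0.3589, 0.0463]
tcp_rot: [0.963, -0.271, 0.0, 0.002]
contact_force: [-2.8, -4.1, 2.3]
width: 0.0151
gripper_force: 25.4
```

Call:
{"name": "servo_tool", "arguments": {"motion": [{"twist": [0,0,0],"xyz": [-0.43,0.26,0],"hand": -1},{"twist": [0,0,0],"xyz": [-0.43,0.26,0],"hand": -1},{"twist": [0,0,0],"xyz": [-0.43,0.26,0],"hand": -1},{"twist": [0,0,0],"xyz": [-0.43,0.26,0],"hand": -1},{"twist": [0,0,0],"xyz": [-0.43,0.26,0],"hand": -1},{"twist": [0,0,0],"xyz": [-0.43,0.26,0],"hand": -1},{"twist": [0,0,0],"xyz": [0,0,0],"hand": -1}]}}

```text
clock: 4.47
ee_pos: [0.4732, -0.3434, 0.0462]
tcp_rot: [0.963, -0.271, 0.001, 0.002]
contact_force: [-1.5, -6.1, 0.8]
width: 0.0149
gripper_force: 25.3
```

Call:
{"name": "servo_tool", "arguments": {"motion": [{"twist": [0,0,0],"xyz": [0,0,0],"hand": -0.5},{"twist": [0,0,0],"xyz": [0,0,0],"hand": 0.5},{"twist": [0,0,0],"xyz": [0,0,0],"hand": 1},{"twist": [0,0,0],"xyz": [0,0,3],"hand": 1},{"twist": [0,0,0],"xyz": [0,0,5],"hand": 1},{"twist": [0,0,0],"xyz": [-4,2.4,2],"hand": 1},{"twist": [0,0,0],"xyz": [-5,3,0],"hand": 1},{"twist": [0,0,0],"xyz": [-1,3,0],"hand": 1}]}}

```text
clock: 5.48
ee_pos: [0.3717, -0.2569, 0.1456]
tcp_rot: [0.963, -0.271, 0.0, 0.0]
contact_force: [1.3, 0.6, -0.4]
width: 0.0854
gripper_force: 0.0
```

```bash
python3 - <<'E'
from h import *
t=shot('top','top1.png')[:,:,::-1]; s=shot('side','side1.png')[:,:,::-1]
f=lambda a,k:cv2.resize(a,None,fx=k,fy=k,interpolation=cv2.INTER_CUBIC)
m=np.zeros((500,800,3),np.uint8)
m[:500,:425]=f(t[225:325,375:460].copy(),5); m[:375,425:]=f(s[200:275,330:405].copy(),5)
cv2.imwrite('pics/m1.png',np.clip(m*1.35,0,255).astype(np.uint8))
E
```

```text
(no output)
```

View pics/m1.png

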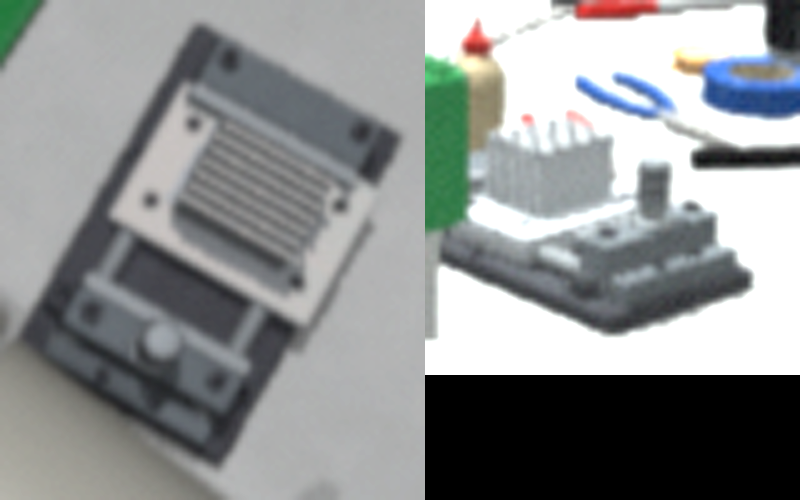

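```bash
python3 - <<'E'
from ed import *
im=cv2.imread('pics/top1.png')
V=lambda x,y:((x+.5)/5-.5+375,(y+.5)/5-.5+225)
a=np.radians(-31.3); ex=np.array([np.cos(a),np.sin(a)]); ey=np.array([-ex[1],ex[0]])
for n,p,q,z in [('bot',(112,218),(296,325),.028),('left',(175,95),(112,212),.028),('right',(376,190),(303,322),.028),('lip',(190,92),(360,185),.038),('finT',(222,120),(338,180),.062),('finL',(222,120),(180,205),.062),('finR',(338,180),(298,250),.062)]:
    (A,B),s,k=edge(im,V(*p),V(*q),2.5); A=at('top',A,z)[:2];B=at('top',B,z)[:2];d=B-A;m=(A+B)/2
    print(n,'ang %.2f'%np.degrees(np.arctan2(d[1],d[0])),'ex %.4f ey %.4f'%(m@ex,m@ey),'s %.2f k %.2f'%(s,k))
E
```

```text
bot ang -121.03 ex 0.6213 ey -0.0502 s 0.09 k 0.40
left ang 148.47 ex 0.6507 ey -0.0059 s 0.10 k 0.51
right ang 148.93 ex 0.6536 ey -0.0948 s 0.08 k 0.57
lip ang -120.79 ex 0.6842 ey -0.0484 s 0.08 k 0.77
finT ang -121.27 ex 0.6741 ey -0.0510 s 0.06 k 0.93
finL ang 146.68 ex 0.6515 ey -0.0243 s 0.07 k 0.53
finR ang 149.65 ex 0.6562 ey -0.0794 s 0.07 k 0.50
```

Call:
{"name": "servo_tool", "arguments": {"motion": [{"twist": [0,0,0],"xyz": [4,-3.15,0],"hand": 1},{"twist": [0,0,0],"xyz": [4,-3.15,0],"hand": 1},{"twist": [0,0,0],"xyz": [4,-3.15,0],"hand": 1},{"twist": [0,0,0],"xyz": [4.1,-3.15,0],"hand": 1},{"twist": [0,0,0],"xyz": [0,0,0],"hand": 1},{"twist": [0,0,0],"xyz": [0,0,0],"hand": 1}]}}

```text
clock: 6.32
ee_pos: [0.5345, -0.3837, 0.1443]
tcp_rot: [0.963, -0.27, -0.001, -0.0]
contact_force: [-0.7, -0.1, 1.4]
width: 0.0856
gripper_force: 0.0
```

Call:
{"name": "servo_tool", "arguments": {"motion": [{"twist": [0,0,0],"xyz": [-0.14,0.05,-4],"hand": 1},{"twist": [0,0,0],"xyz": [0,0,-4],"hand": 1},{"twist": [0,0,0],"xyz": [0,0,-2],"hand": 1},{"twist": [0,0,0],"xyz": [0,0,-0.9],"hand": 1},{"twist": [0,0,0],"xyz": [0,0,0],"hand": 1},{"twist": [0,0,0],"xyz": [0,0,0],"hand": 0.5},{"twist": [0,0,0],"xyz": [0,0,0],"hand": 0.3},{"twist": [0,0,0],"xyz": [0,0,0],"hand": 0.2}]}}

```text
clock: 7.32
ee_pos: [0.5334, -0.3836, 0.0372]
tcp_rot: [0.963, -0.27, 0.001, 0.001]
contact_force: [0.9, -1.2, 0.9]
width: 0.0513
gripper_force: 0.5
```

Call:
{"name": "servo_tool", "arguments": {"motion": [{"twist": [0,0,0],"xyz": [0,0,0],"hand": 0.1},{"twist": [0,0,0],"xyz": [0,0,0],"hand": 0},{"twist": [0,0,0],"xyz": [0,0,0],"hand": -0.2},{"twist": [0,0,0],"xyz": [0,0,0],"hand": -0.2}], "grip_force": 40}}

```text
clock: 7.82
ee_pos: [0.5334, -0.3835, 0.0374]
tcp_rot: [0.963, -0.27, 0.001, 0.0]
contact_force: [-2.0, -0.1, 5.6]
width: 0.0495
gripper_force: 44.0
```

Call:
{"name": "servo_tool", "arguments": {"motion": [{"twist": [0,0,0],"xyz": [-0.3,0.18,0],"hand": -0.2},{"twist": [0,0,0],"xyz": [-0.3,0.18,0],"hand": -0.2},{"twist": [0,0,0],"xyz": [-0.3,0.18,0],"hand": -0.2},{"twist": [0,0,0],"xyz": [-0.3,0.18,0],"hand": -0.2},{"twist": [0,0,0],"xyz": [0,0,0],"hand": -0.2}]}}

```text
clock: 8.45
ee_pos: [0.5214, -0.3759, 0.0374]
tcp_rot: [0.963, -0.27, 0.001, 0.0]
contact_force: [1.8, -0.3, 7.2]
width: 0.0495
gripper_force: 44.3
```

Call:
{"name": "servo_tool", "arguments": {"motion": [{"twist": [0,0,0],"xyz": [0,0,0.3],"hand": -0.2},{"twist": [0,0,0],"xyz": [0,0,0.4],"hand": -0.2},{"twist": [0,0,0],"xyz": [0,0,0.5],"hand": -0.2}]}}

```text
clock: 8.82
ee_pos: [0.5204, -0.3753, 0.0472]
tcp_rot: [0.963, -0.27, -0.001, -0.001]
contact_force: [0.3, 0.5, -1.7]
width: 0.0491
gripper_force: 43.2
```

```bash
python3 - <<'E'
from h import *
for z in (0,.1,.2):print(z,at('side',(294,330),z).round(3),at('side',(120+140/2.5,180+495/2.5),z).round(3),at('side',(120+158/2.5,180+515/2.5),z).round(3),'|',at('top',(120+115/2,130+325/2),z).round(3),at('top',(120+75/2,130+320/2),z).round(3))
print(proj('top',[[.45,.05,.15],[.5,.1,.15]]))
E
```

```text
0 [0.532 0.019 0.   ] [0.644 0.208 0.   ] [0.624 0.221 0.   ] | [0.489 0.118 0.   ] [0.495 0.16  0.   ]
0.1 [0.469 0.181 0.1  ] [0.556 0.328 0.1  ] [0.54  0.338 0.1  ] | [0.478 0.092 0.1  ] [0.483 0.13  0.1  ]
0.2 [0.406 0.343 0.2  ] [0.468 0.447 0.2  ] [0.456 0.455 0.2  ] | [0.467 0.066 0.2  ] [0.472 0.101 0.2  ]
[[193.37265195 304.66386073]
 [166.54517504 277.47714819]]
```

View pics/top1.png

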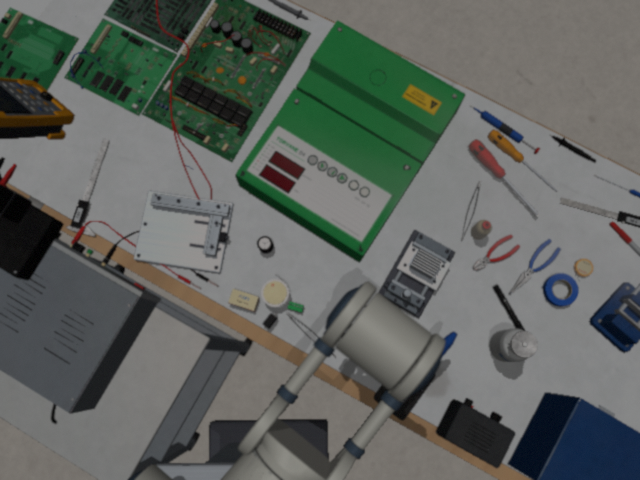

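View pics/side1.png

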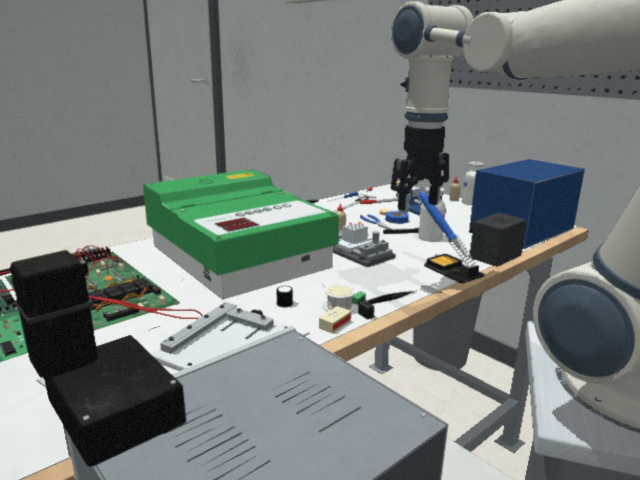

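Call:
{"name": "servo_tool", "arguments": {"motion": [{"twist": [0,0,0],"xyz": [0,0,3.5],"hand": -0.2},{"twist": [0,0,0],"xyz": [0,0,4],"hand": -0.2},{"twist": [0,0,0],"xyz": [-1,0,3],"hand": -0.2},{"twist": [0,0,0],"xyz": [-2.5,3,0],"hand": -0.2},{"twist": [0,0,0],"xyz": [-3,4.5,0],"hand": -0.2},{"twist": [0,0,0],"xyz": [-2.5,5,0],"hand": -0.2},{"twist": [0,0,0.05],"xyz": [0.5,5,0],"hand": -0.2},{"twist": [0,0,0.05],"xyz": [0.5,5,0],"hand": -0.2}]}}

```text
clock: 9.82
ee_pos: [0.4405, -0.1494, 0.1534]
tcp_rot: [0.975, -0.221, 0.0, -0.0]
contact_force: [0.8, 1.0, -1.7]
width: 0.0493
gripper_force: 43.2
```

Call:
{"name": "servo_tool", "arguments": {"motion": [{"twist": [0,0,0.05],"xyz": [0.5,5,0],"hand": -0.2},{"twist": [0,0,0.05],"xyz": [0.5,5,0],"hand": -0.2},{"twist": [0,0,0.05],"xyz": [4,4,0],"hand": -0.2},{"twist": [0,0,0.05],"xyz": [4,4,0],"hand": -0.2},{"twist": [0,0,0.05],"xyz": [4,4,0],"hand": -0.2},{"twist": [0,0,0.0235],"xyz": [4.2,4.7,0],"hand": -0.2},{"twist": [0,0,0],"xyz": [0,0,0],"hand": -0.2},{"twist": [0,0,0],"xyz": [0,0,0],"hand": -0.2}]}}

```text
clock: 10.82
ee_pos: [0.6124, 0.1157, 0.1526]
tcp_rot: [0.996, -0.087, -0.001, 0.0]
contact_force: [-1.3, -0.7, -1.0]
width: 0.0491
gripper_force: 43.2
```

Call:
{"name": "servo_tool", "arguments": {"motion": [{"twist": [0,0,0],"xyz": [0,0.2,-4],"hand": -0.2},{"twist": [0,0,0],"xyz": [0,0,-4],"hand": -0.2},{"twist": [0,0,0],"xyz": [0,0,-2.2],"hand": -0.2},{"twist": [0,0,0],"xyz": [0,0,-1],"hand": -0.2},{"twist": [0,0,0],"xyz": [0,0,0],"hand": -0.2},{"twist": [0,0,0],"xyz": [0,0,-0.3],"hand": -0.2},{"twist": [0,0,0],"xyz": [0,0,0],"hand": -0.2}]}}

```text
clock: 11.7
ee_pos: [0.6132, 0.1177, 0.0394]
tcp_rot: [0.996, -0.087, 0.001, -0.0]
contact_force: [0.4, 0.0, -2.4]
width: 0.0494
gripper_force: 43.2
```

```bash
python3 - <<'E'
from h import *
t=shot('top','top2.png')[:,:,::-1]; s=shot('side','side2.png')[:,:,::-1]
f=lambda a,k:cv2.resize(a,None,fx=k,fy=k,interpolation=cv2.INTER_CUBIC)
m=np.zeros((600,800,3),np.uint8)
m[:570,:]=np.hstack([f(t[170:284,120:190+10].copy(),5),f(s[260:374,140:220].copy(),5)])
cv2.imwrite('pics/m2.png',np.clip(m*1.2,0,255).astype(np.uint8))
print(robot.state()['ee_pos'],robot.state()['contact_force'])
E
```

```text
[0.6131309  0.11780235 0.0390618 ] [-0.59499541 -0.36071724 -2.44468672]
```

View pics/m2.png

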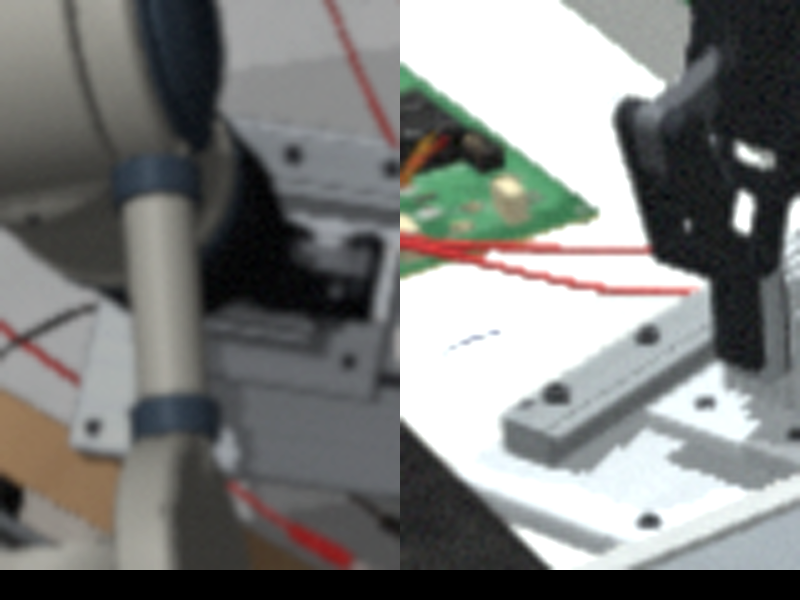

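```bash
python3 - <<'E'
from h import *
a=np.radians(-9.9); ex=np.array([np.cos(a),np.sin(a)]); ey=np.array([-ex[1],ex[0]])
S=lambda x,y:(140+(x-400+.5)/5-.5,260+(y+.5)/5-.5)
T=lambda x,y:(120+(x+.5)/5-.5,170+(y+.5)/5-.5)
for n,p,z in [('flange corner',(650,410),.0296),('fence end top lip',(560,436),.026),('fence end bot lip',(558,462),.022),('fence top lip edge mid',(690,350),.026),('fence end back top',(508,422),.026)]:
    w=at('side',S(*p),z)[:2]; print(n,w.round(4),(w@ex).round(4),(w@ey).round(4))
w=np.array([.6131,.1178]); print('tcp',w@ex,w@ey)
for n,p,z in [('flange TR?',(385,235),.03),('flange BR',(370,400),.03),('long lip edge',(350,205),.026),('long back',(340,140),.026)]:
    w=at('top',T(*p),z)[:2]; print(n,(w@ex).round(4),(w@ey).round(4))
E
```

```text
flange corner [0.6513 0.1553] 0.6149 0.2649
fence end top lip [0.6723 0.1728] 0.6326 0.2858
fence end bot lip [0.6686 0.1802] 0.6276 0.2924
fence top lip edge mid [0.6625 0.1137] 0.6331 0.2259
fence end back top [0.6918 0.1716] 0.652 0.288
tcp 0.5837172798525775 0.22145561000233835
flange TR? 0.6188 0.1842
flange BR 0.5504 0.177
long lip edge 0.6299 0.2021
long back 0.6565 0.2117
```

Call:
{"name": "servo_tool", "arguments": {"motion": [{"twist": [0,0,0],"xyz": [0,0,-0.4],"hand": -0.2},{"twist": [0,0,0],"xyz": [0,0,-0.3],"hand": -0.2},{"twist": [0,0,0],"xyz": [0,0,-0.2],"hand": -0.2},{"twist": [0,0,0],"xyz": [0,0,0],"hand": -0.2}]}}

```text
clock: 12.3
ee_pos: [0.6127, 0.1178, 0.0294]
tcp_rot: [0.996, -0.087, 0.0, 0.0]
contact_force: [0.2, 0.0, -0.2]
width: 0.0495
gripper_force: 43.5
```

Call:
{"name": "servo_tool", "arguments": {"motion": [{"twist": [0,0,0],"xyz": [0,0,-0.06],"hand": -0.2},{"twist": [0,0,0],"xyz": [0,0,0],"hand": -0.2}]}}

```text
clock: 12.55
ee_pos: [0.6129, 0.1178, 0.0294]
tcp_rot: [0.996, -0.087, 0.0, -0.0]
contact_force: [-3.5, -0.3, 3.7]
width: 0.0493
gripper_force: 44.0
```

Call:
{"name": "servo_tool", "arguments": {"motion": [{"twist": [0,0,0],"xyz": [0.3,-0.05,0],"hand": -0.2},{"twist": [0,0,0],"xyz": [0.3,-0.05,0],"hand": -0.2},{"twist": [0,0,0],"xyz": [0.3,-0.05,0],"hand": -0.2},{"twist": [0,0,0],"xyz": [0.3,-0.05,0],"hand": -0.2},{"twist": [0,0,0],"xyz": [0.2,-0.04,0],"hand": -0.2},{"twist": [0,0,0],"xyz": [0.15,-0.03,0],"hand": -0.2},{"twist": [0,0,0],"xyz": [0.15,-0.03,0],"hand": -0.2}]}}

```text
clock: 13.42
ee_pos: [0.63, 0.1152, 0.0294]
tcp_rot: [0.996, -0.087, 0.0, -0.0]
contact_force: [-3.9, 1.5, 5.1]
width: 0.0493
gripper_force: 44.2
```

Call:
{"name": "servo_tool", "arguments": {"motion": [{"twist": [0,0,0],"xyz": [0.1,-0.02,0],"hand": -0.2},{"twist": [0,0,0],"xyz": [0.1,-0.02,0],"hand": -0.2},{"twist": [0,0,0],"xyz": [0,0,0],"hand": -0.2}]}}

```text
clock: 13.8
ee_pos: [0.6321, 0.1148, 0.0294]
tcp_rot: [0.996, -0.087, 0.0, -0.0]
contact_force: [-3.7, 1.3, 5.5]
width: 0.0491
gripper_force: 44.2
```

Call:
{"name": "servo_tool", "arguments": {"motion": [{"twist": [0,0,0],"xyz": [0.1,-0.02,0],"hand": -0.2},{"twist": [0,0,0],"xyz": [0,0,0],"hand": -0.2}]}}

```text
clock: 14.05
ee_pos: [0.6331, 0.1146, 0.0294]
tcp_rot: [0.996, -0.087, 0.0, -0.0]
contact_force: [-3.8, 1.2, 5.2]
width: 0.049
gripper_force: 44.2
```

Call:
{"name": "servo_tool", "arguments": {"motion": [{"twist": [0,0,0],"xyz": [0.1,-0.02,0],"hand": -0.2},{"twist": [0,0,0],"xyz": [0,0,0],"hand": -0.2}]}}

```text
clock: 14.3
ee_pos: [0.6341, 0.1144, 0.0294]
tcp_rot: [0.996, -0.087, 0.0, -0.0]
contact_force: [-3.9, 1.6, 5.4]
width: 0.0495
gripper_force: 44.2
```

Call:
{"name": "servo_tool", "arguments": {"motion": [{"twist": [0,0,0],"xyz": [0.1,-0.02,0],"hand": -0.2},{"twist": [0,0,0],"xyz": [0,0,0],"hand": -0.2}]}}

```text
clock: 14.55
ee_pos: [0.6346, 0.1143, 0.0294]
tcp_rot: [0.996, -0.087, -0.0, -0.0]
contact_force: [-5.3, 0.5, 5.7]
width: 0.0492
gripper_force: 44.3
```

Call:
{"name": "servo_tool", "arguments": {"motion": [{"twist": [0,0,0],"xyz": [0.1,-0.02,0],"hand": -0.2},{"twist": [0,0,0],"xyz": [0,0,0],"hand": -0.2}]}}

```text
clock: 14.8
ee_pos: [0.6348, 0.1142, 0.0295]
tcp_rot: [0.996, -0.086, -0.001, -0.0]
contact_force: [-9.7, 1.2, 8.8]
width: 0.0493
gripper_force: 44.6
```

```bash
python3 - <<'E'
from h import *
s=robot.state();print(s['ft_torque'],s['tcp_rot'],s['contact_force'])
E
```

```text
[0.06562837 1.49097095 0.01484629] [ 9.96259218e-01 -8.64055538e-02 -1.23391476e-03 -3.58552131e-04] [-9.65049768  1.21908325  8.81341782]
```

Call:
{"name": "servo_tool", "arguments": {"motion": [{"twist": [0,0,0],"xyz": [-0.06,-0.3,0],"hand": -0.2},{"twist": [0,0,0],"xyz": [-0.05,-0.3,0],"hand": -0.2},{"twist": [0,0,0],"xyz": [-0.05,-0.3,0],"hand": -0.2},{"twist": [0,0,0],"xyz": [-0.05,-0.3,0],"hand": -0.2},{"twist": [0,0,0],"xyz": [-0.05,-0.3,0],"hand": -0.2},{"twist": [0,0,0],"xyz": [-0.02,-0.1,0],"hand": -0.2},{"twist": [0,0,0],"xyz": [0,0,0],"hand": -0.2}]}}

```text
clock: 15.68
ee_pos: [0.6324, 0.101, 0.0296]
tcp_rot: [0.996, -0.086, -0.001, -0.003]
contact_force: [-6.5, 10.3, 7.6]
width: 0.0493
gripper_force: 44.3
```

```bash
python3 - <<'E'
from h import *
s=robot.state();print(s['ft_torque'],s['ee_pos'],s['contact_force'])
t=shot('top','top3.png')[:,:,::-1]; s=shot('side','side3.png')[:,:,::-1]
f=lambda a,k:cv2.resize(a,None,fx=k,fy=k,interpolation=cv2.INTER_CUBIC)
m=np.hstack([f(t[185:265,150:230].copy(),5),f(s[265:345,200:280].copy(),5)])
cv2.imwrite('pics/m3.png',np.clip(m*1.3,0,255).astype(np.uint8))
E
```

```text
[ 1.56000541  1.07559046 -0.0198056 ] [0.63243981 0.10104764 0.02960051] [-6.46672195 10.28368416  7.62296834]
```

View pics/m3.png

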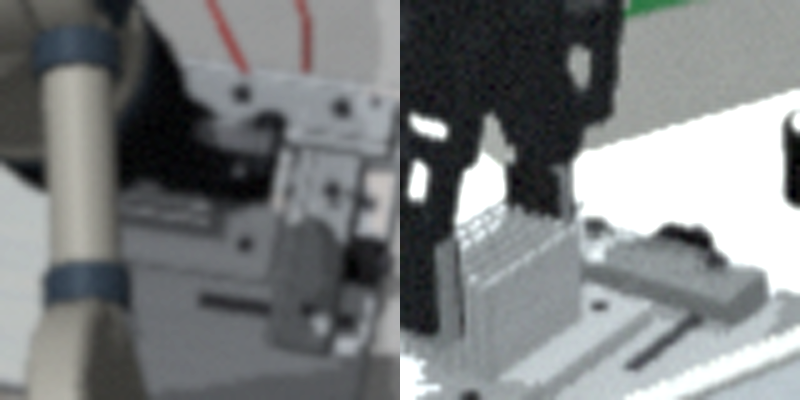

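Call:
{"name": "servo_tool", "arguments": {"motion": [{"twist": [0,0,0],"xyz": [-0.02,-0.1,0],"hand": -0.2},{"twist": [0,0,0],"xyz": [0,0,0],"hand": -0.2}]}}

```text
clock: 16.02
ee_pos: [0.6323, 0.1001, 0.0296]
tcp_rot: [0.996, -0.086, -0.001, -0.003]
contact_force: [-6.7, 10.5, 7.2]
width: 0.0491
gripper_force: 44.3
```

Call:
{"name": "servo_tool", "arguments": {"motion": [{"twist": [0,0,0],"xyz": [-0.02,-0.1,0],"hand": -0.2},{"twist": [0,0,0],"xyz": [-0.02,-0.1,0],"hand": -0.2},{"twist": [0,0,0],"xyz": [-0.015,-0.1,0],"hand": -0.2},{"twist": [0,0,0],"xyz": [-0.015,-0.1,0],"hand": -0.2}]}}

```text
clock: 16.52
ee_pos: [0.6316, 0.0963, 0.0296]
tcp_rot: [0.996, -0.086, -0.001, -0.003]
contact_force: [-6.7, 10.8, 7.7]
width: 0.0488
gripper_force: 44.3
```

Call:
{"name": "servo_tool", "arguments": {"motion": [{"twist": [0,0,0],"xyz": [-0.02,-0.1,0],"hand": -0.2},{"twist": [0,0,0],"xyz": [-0.01,-0.1,0],"hand": -0.2}]}}

```text
clock: 16.77
ee_pos: [0.6313, 0.0943, 0.0296]
tcp_rot: [0.996, -0.086, -0.001, -0.003]
contact_force: [-6.8, 11.4, 7.8]
width: 0.0488
gripper_force: 44.3
```

Call:
{"name": "servo_tool", "arguments": {"motion": [{"twist": [0,0,0],"xyz": [-0.02,-0.1,0],"hand": -0.2},{"twist": [0,0,0],"xyz": [0,0,0],"hand": -0.2}]}}

```text
clock: 17.02
ee_pos: [0.6311, 0.0932, 0.0296]
tcp_rot: [0.996, -0.086, -0.001, -0.003]
contact_force: [-6.5, 10.0, 7.4]
width: 0.0491
gripper_force: 44.3
```

Call:
{"name": "servo_tool", "arguments": {"motion": [{"twist": [0,0,0],"xyz": [-0.02,-0.1,0],"hand": -0.2},{"twist": [0,0,0],"xyz": [0,0,0],"hand": -0.2}]}}

```text
clock: 17.27
ee_pos: [0.6309, 0.0922, 0.0297]
tcp_rot: [0.996, -0.086, -0.0, -0.003]
contact_force: [-6.9, 10.2, 7.7]
width: 0.0493
gripper_force: 44.3
```

Call:
{"name": "servo_tool", "arguments": {"motion": [{"twist": [0,0,0],"xyz": [-0.02,-0.1,0],"hand": -0.2},{"twist": [0,0,0],"xyz": [0,0,0],"hand": -0.2}]}}

```text
clock: 17.52
ee_pos: [0.6307, 0.0912, 0.0296]
tcp_rot: [0.996, -0.086, -0.0, -0.003]
contact_force: [-6.3, 10.8, 7.0]
width: 0.0492
gripper_force: 44.4
```

Call:
{"name": "servo_tool", "arguments": {"motion": [{"twist": [0,0,0],"xyz": [-0.02,-0.1,0],"hand": -0.2},{"twist": [0,0,0],"xyz": [0,0,0],"hand": -0.2}]}}

```text
clock: 17.77
ee_pos: [0.6306, 0.0906, 0.0296]
tcp_rot: [0.996, -0.086, -0.0, -0.003]
contact_force: [-6.8, 12.3, 7.6]
width: 0.0493
gripper_force: 44.4
```

Contact is starting to build (force in y up, travel less than commanded).

Call:
{"name": "servo_tool", "arguments": {"motion": [{"twist": [0,0,0],"xyz": [-0.02,-0.1,0],"hand": -0.2},{"twist": [0,0,0],"xyz": [0,0,0],"hand": -0.2}]}}

```text
clock: 18.02
ee_pos: [0.6306, 0.0905, 0.0297]
tcp_rot: [0.996, -0.085, -0.0, -0.004]
contact_force: [-5.1, 15.2, 7.4]
width: 0.0493
gripper_force: 44.3
```

Call:
{"name": "servo_tool", "arguments": {"motion": [{"twist": [0,0,0],"xyz": [0.05,-0.06,0],"hand": -0.2},{"twist": [0,0,0],"xyz": [0,0,0],"hand": -0.2}]}}

```text
clock: 18.27
ee_pos: [0.6307, 0.0905, 0.0298]
tcp_rot: [0.996, -0.085, -0.001, -0.004]
contact_force: [-7.5, 16.6, 7.6]
width: 0.0495
gripper_force: 44.4
```

```bash
python3 - <<'E'
from h import *
s=robot.state();print(s['ft_torque'],s['ee_pos'],s['contact_force'],s['tcp_rot'])
E
```

```text
[ 2.52458082  1.18770241 -0.23070166] [0.63066582 0.09051753 0.02976212] [-7.50461089 16.56440897  7.63525487] [ 9.96343628e-01 -8.53189385e-02 -7.29940504e-04 -4.41827420e-03]
```

Call:
{"name": "servo_tool", "arguments": {"motion": [{"twist": [0,0,0],"xyz": [-0.03,0.12,0],"hand": -0.2},{"twist": [0,0,0],"xyz": [-0.03,0.1,0],"hand": -0.2},{"twist": [0,0,0],"xyz": [0,0,0],"hand": -0.2}]}}

```text
clock: 18.65
ee_pos: [0.6306, 0.0906, 0.0296]
tcp_rot: [0.996, -0.086, 0.0, -0.003]
contact_force: [-5.2, 9.2, 6.4]
width: 0.0492
gripper_force: 44.3
```

Call:
{"name": "servo_tool", "arguments": {"motion": [{"twist": [0,0,0],"xyz": [-0.02,0.12,0],"hand": -0.2},{"twist": [0,0,0],"xyz": [0,0,0],"hand": -0.2}]}}

```text
clock: 18.9
ee_pos: [0.6306, 0.0907, 0.0295]
tcp_rot: [0.996, -0.086, 0.0, -0.002]
contact_force: [-4.0, 7.5, 6.0]
width: 0.0493
gripper_force: 44.2
```

Call:
{"name": "servo_tool", "arguments": {"motion": [{"twist": [0,0,0],"xyz": [0,0,0],"hand": 0.3},{"twist": [0,0,0],"xyz": [0,0,0],"hand": 0.4},{"twist": [0,0,0],"xyz": [0,0,0],"hand": 0.5},{"twist": [0,0,0],"xyz": [0,0,0],"hand": 0.5}]}}

```text
clock: 19.4
ee_pos: [0.6305, 0.0881, 0.0285]
tcp_rot: [0.996, -0.087, -0.0, 0.0]
contact_force: [0.2, 0.3, 0.7]
width: 0.0642
gripper_force: 0.0
```

Call:
{"name": "servo_tool", "arguments": {"motion": [{"twist": [0,0,0],"xyz": [0,0.2,0],"hand": 0.5},{"twist": [0,0,0],"xyz": [0,0,2],"hand": 0.5},{"twist": [0,0,0],"xyz": [0,0,4],"hand": 0.5},{"twist": [0,0,0],"xyz": [0,0,5],"hand": 0.5},{"twist": [0,0,0],"xyz": [-5,-3,2],"hand": 0.5},{"twist": [0,0,0],"xyz": [-5,-3,0],"hand": 0.5},{"twist": [0,0,0],"xyz": [-5,-5,0],"hand": 0.5},{"twist": [0,0,0],"xyz": [-4,-5,0],"hand": 0.5}]}}

```text
clock: 20.4
ee_pos: [0.446, -0.0634, 0.1607]
tcp_rot: [0.996, -0.086, 0.002, 0.0]
contact_force: [0.5, -0.9, 0.2]
width: 0.0645
gripper_force: 0.0
```

Call:
{"name": "servo_tool", "arguments": {"motion": [{"twist": [0,0,0],"xyz": [0,-6,0],"hand": 0.5},{"twist": [0,0,0],"xyz": [0,-6,0],"hand": 0.5},{"twist": [0,0,0],"xyz": [0,0,0],"hand": 0.5}]}}

```text
clock: 20.78
ee_pos: [0.4466, -0.1862, 0.1603]
tcp_rot: [0.996, -0.09, 0.001, 0.001]
contact_force: [0.2, 0.3, 0.5]
width: 0.064
gripper_force: 0.0
```

```bash
python3 - <<'E'
from h import *
t=shot('top','top4.png')[:,:,::-1]; s=shot('side','side4.png')[:,:,::-1]
f=lambda a,k:cv2.resize(a,None,fx=k,fy=k,interpolation=cv2.INTER_CUBIC)
m=np.hstack([f(t[185:275,150:230].copy(),5),f(s[265:355,200:280].copy(),5)])
cv2.imwrite('pics/m4.png',np.clip(m*1.3,0,255).astype(np.uint8))
E
```

```text
(no output)
```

View pics/m4.png

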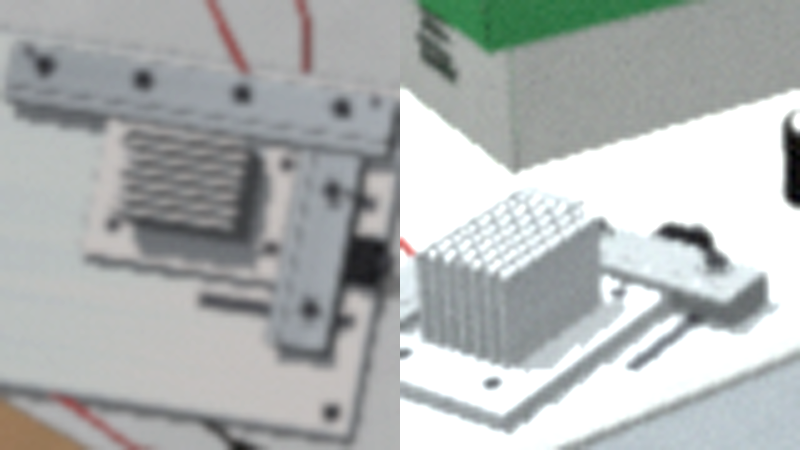

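```bash
python3 - <<'E'
from ed import *
im=cv2.imread('pics/top4.png')
V=lambda x,y:((x+.5)/5-.5+150,(y+.5)/5-.5+185)
a=np.radians(-9.9); ex=np.array([np.cos(a),np.sin(a)]); ey=np.array([-ex[1],ex[0]])
for n,p,q,z in [('bot',(85,256),(265,281),.020),('left',(107,125),(86,250),.020),('longlip',(15,100),(100,112),.026),('longback',(30,42),(370,90),.026),('shlip',(297,165),(272,335),.026),('shR',(358,165),(332,345),.026),('plateB',(10,388),(330,435),.012),('finL',(122,138),(122,205),.054),('finT',(125,128),(245,150),.054)]:
    (A,B),s,k=edge(im,V(*p),V(*q),2); A=at('top',A,z)[:2];B=at('top',B,z)[:2];d=B-A;m=(A+B)/2
    print(n,'ang %.2f'%np.degrees(np.arctan2(d[1],d[0])),'ex %.4f ey %.4f'%(m@ex,m@ey),'s %.2f k %.2f'%(s,k))
E
```

```text
bot ang -98.90 ex 0.5689 ey 0.2025 s 0.07 k 0.69
left ang 178.06 ex 0.6008 ey 0.2400 s 0.07 k 0.33
longlip ang -99.18 ex 0.6315 ey 0.2630 s 0.08 k 0.62
longback ang -99.50 ex 0.6555 ey 0.2077 s 0.15 k 0.28
shlip ang 172.52 ex 0.5858 ey 0.1593 s 0.09 k 0.33
shR ang 166.60 ex 0.5875 ey 0.1330 s 0.18 k 0.32
plateB ang -99.85 ex 0.5162 ey 0.1955 s 0.09 k 0.53
finL ang 174.51 ex 0.6027 ey 0.2212 s 0.07 k 0.39
finT ang -101.05 ex 0.6196 ey 0.1995 s 0.08 k 0.46
```

Call:
{"name": "servo_tool", "arguments": {"motion": [{"twist": [0,0,0],"xyz": [0.4,5,0],"hand": -1},{"twist": [0,0,0],"xyz": [1.5,5,0],"hand": -1},{"twist": [0,0,0],"xyz": [3,5,0],"hand": -1},{"twist": [0,0,0],"xyz": [3,5,0],"hand": -1},{"twist": [0,0,0],"xyz": [3,5,0],"hand": -1},{"twist": [0,0,0],"xyz": [3,3.46,0],"hand": -1},{"twist": [0,0,0],"xyz": [0,0,-3],"hand": -1},{"twist": [0,0,0],"xyz": [0,0,0],"hand": -1}]}}

```text
clock: 21.88
ee_pos: [0.5843, 0.1042, 0.1262]
tcp_rot: [0.996, -0.085, -0.003, 0.0]
contact_force: [-0.3, -0.3, -0.3]
width: -0.0001
gripper_force: 0.0
```

Call:
{"name": "servo_tool", "arguments": {"motion": [{"twist": [0,0,0],"xyz": [0,-0.4,-3.5],"hand": -1},{"twist": [0,0,0],"xyz": [0,0,-3.5],"hand": -1},{"twist": [0,0,0],"xyz": [0,0,-2],"hand": -1},{"twist": [0,0,0],"xyz": [0,0,-0.7],"hand": -1},{"twist": [0,0,0],"xyz": [0,0,0],"hand": -1}]}}

```text
clock: 22.5
ee_pos: [0.5866, 0.0981, 0.0327]
tcp_rot: [0.996, -0.087, 0.001, -0.0]
contact_force: [0.0, 0.6, -0.1]
width: -0.0003
gripper_force: 0.0
```

Call:
{"name": "servo_tool", "arguments": {"motion": [{"twist": [0,0,0],"xyz": [0.3,-0.05,0],"hand": -1},{"twist": [0,0,0],"xyz": [0.3,-0.05,0],"hand": -1},{"twist": [0,0,0],"xyz": [0.3,-0.05,0],"hand": -1},{"twist": [0,0,0],"xyz": [0.3,-0.05,0],"hand": -1},{"twist": [0,0,0],"xyz": [0,0,0],"hand": -1}]}}

```text
clock: 23.12
ee_pos: [0.5984, 0.0959, 0.0316]
tcp_rot: [0.996, -0.087, -0.0, 0.0]
contact_force: [0.2, -0.1, 0.6]
width: 0.0002
gripper_force: 0.0
```

Call:
{"name": "servo_tool", "arguments": {"motion": [{"twist": [0,0,0],"xyz": [0.2,-0.03,0],"hand": -1},{"twist": [0,0,0],"xyz": [0.2,-0.03,0],"hand": -1},{"twist": [0,0,0],"xyz": [0,0,0],"hand": -1}]}}

```text
clock: 23.5
ee_pos: [0.6007, 0.0956, 0.0316]
tcp_rot: [0.996, -0.087, -0.002, 0.0]
contact_force: [-7.0, -0.1, 2.2]
width: 0.0001
gripper_force: 3.6
```

Call:
{"name": "servo_tool", "arguments": {"motion": [{"twist": [0,0,0],"xyz": [0.15,-0.03,0],"hand": -1},{"twist": [0,0,0],"xyz": [0,0,0],"hand": -1}]}}

```text
clock: 23.75
ee_pos: [0.6007, 0.0956, 0.0317]
tcp_rot: [0.996, -0.086, -0.004, 0.0]
contact_force: [-14.2, 0.4, 8.2]
width: 0.0002
gripper_force: 6.9
```

Call:
{"name": "servo_tool", "arguments": {"motion": [{"twist": [0,0,0],"xyz": [-1,0.17,0],"hand": -1},{"twist": [0,0,0],"xyz": [-0.6,0.1,0],"hand": -1},{"twist": [0,0,0],"xyz": [0,0,3],"hand": -1},{"twist": [0,0,0],"xyz": [0,0,4],"hand": -1},{"twist": [0,0,0],"xyz": [2,2.5,0],"hand": -1},{"twist": [0,0,0],"xyz": [2.9,2.5,0],"hand": -1},{"twist": [0,0,0],"xyz": [0,0,0],"hand": -1}]}}

```text
clock: 24.62
ee_pos: [0.6374, 0.1491, 0.1006]
tcp_rot: [0.996, -0.086, -0.0, -0.0]
contact_force: [0.5, -0.5, -0.4]
width: 0.0
gripper_force: 0.0
```

Call:
{"name": "servo_tool", "arguments": {"motion": [{"twist": [0,0,0],"xyz": [0.3,-0.1,-3.5],"hand": -1},{"twist": [0,0,0],"xyz": [0,0,-2.5],"hand": -1},{"twist": [0,0,0],"xyz": [0,0,-0.9],"hand": -1},{"twist": [0,0,0],"xyz": [0,0,0],"hand": -1},{"twist": [0,0,0],"xyz": [-0.05,-0.3,0],"hand": -1},{"twist": [0,0,0],"xyz": [-0.05,-0.3,0],"hand": -1},{"twist": [0,0,0],"xyz": [-0.05,-0.3,0],"hand": -1},{"twist": [0,0,0],"xyz": [0,0,0],"hand": -1}]}}

```text
clock: 25.62
ee_pos: [0.6383, 0.1374, 0.033]
tcp_rot: [0.996, -0.087, 0.0, -0.0]
contact_force: [-0.5, -0.6, 0.9]
width: -0.0005
gripper_force: 0.0
```

Call:
{"name": "servo_tool", "arguments": {"motion": [{"twist": [0,0,0],"xyz": [-0.04,-0.2,0],"hand": -1},{"twist": [0,0,0],"xyz": [-0.04,-0.2,0],"hand": -1},{"twist": [0,0,0],"xyz": [0,0,0],"hand": -1}]}}

```text
clock: 26.0
ee_pos: [0.6374, 0.1336, 0.0326]
tcp_rot: [0.996, -0.087, -0.0, 0.0]
contact_force: [-0.1, 0.9, -0.8]
width: -0.0004
gripper_force: 0.0
```

Call:
{"name": "servo_tool", "arguments": {"motion": [{"twist": [0,0,0],"xyz": [-0.03,-0.2,0],"hand": -1},{"twist": [0,0,0],"xyz": [-0.03,-0.2,0],"hand": -1},{"twist": [0,0,0],"xyz": [0,0,0],"hand": -1}]}}

```text
clock: 26.38
ee_pos: [0.6368, 0.1295, 0.0326]
tcp_rot: [0.996, -0.087, -0.0, 0.0]
contact_force: [-0.4, -0.1, 0.1]
width: 0.0
gripper_force: 0.0
```

Call:
{"name": "servo_tool", "arguments": {"motion": [{"twist": [0,0,0],"xyz": [-0.03,-0.15,0],"hand": -1},{"twist": [0,0,0],"xyz": [0,0,0],"hand": -1}]}}

```text
clock: 26.62
ee_pos: [0.6366, 0.1289, 0.0329]
tcp_rot: [0.996, -0.087, 0.0, -0.001]
contact_force: [0.8, 3.1, 0.7]
width: -0.0002
gripper_force: 1.6
```

Call:
{"name": "servo_tool", "arguments": {"motion": [{"twist": [0,0,0],"xyz": [-0.03,-0.15,0],"hand": -1},{"twist": [0,0,0],"xyz": [0,0,0],"hand": -1}]}}

```text
clock: 26.88
ee_pos: [0.6366, 0.1285, 0.0335]
tcp_rot: [0.996, -0.086, 0.001, -0.002]
contact_force: [1.3, 6.6, 1.5]
width: 0.0002
gripper_force: 3.4
```

Call:
{"name": "servo_tool", "arguments": {"motion": [{"twist": [0,0,0],"xyz": [-0.03,-0.15,0],"hand": -1},{"twist": [0,0,0],"xyz": [0,0,0],"hand": -1}]}}

```text
clock: 27.12
ee_pos: [0.6366, 0.1282, 0.0341]
tcp_rot: [0.996, -0.086, 0.001, -0.003]
contact_force: [1.1, 10.3, 1.5]
width: 0.0
gripper_force: 5.2
```

Call:
{"name": "servo_tool", "arguments": {"motion": [{"twist": [0,0,0],"xyz": [-0.03,-0.1,0],"hand": -1},{"twist": [0,0,0],"xyz": [0,0,0],"hand": -1}]}}

```text
clock: 27.38
ee_pos: [0.6365, 0.128, 0.0343]
tcp_rot: [0.996, -0.086, 0.001, -0.003]
contact_force: [2.2, 12.7, 3.0]
width: 0.0001
gripper_force: 6.4
```

Call:
{"name": "servo_tool", "arguments": {"motion": [{"twist": [0,0,0],"xyz": [0.1,0.6,0],"hand": -1},{"twist": [0,0,0],"xyz": [0.1,0.7,0],"hand": -1},{"twist": [0,0,0],"xyz": [0,0,3],"hand": -1},{"twist": [0,0,0],"xyz": [0,0,4],"hand": -1},{"twist": [0,0,0],"xyz": [0,0,4],"hand": -1},{"twist": [0,0,0],"xyz": [-3,-5,1],"hand": -1},{"twist": [0,0,0],"xyz": [-3.5,-5,0],"hand": -1},{"twist": [0,0,0],"xyz": [-3.5,-5,0],"hand": -1}]}}

```text
clock: 28.38
ee_pos: [0.5364, -0.0144, 0.1526]
tcp_rot: [0.996, -0.087, -0.0, 0.001]
contact_force: [1.2, -1.1, 1.1]
width: -0.0002
gripper_force: 0.0
```

Call:
{"name": "servo_tool", "arguments": {"motion": [{"twist": [0,0,0],"xyz": [-4,-5,0],"hand": -1},{"twist": [0,0,0],"xyz": [-4,-5,0],"hand": -1},{"twist": [0,0,0],"xyz": [0,-5,0],"hand": -1},{"twist": [0,0,0],"xyz": [0,-3,0],"hand": -1},{"twist": [0,0,0],"xyz": [0,0,0],"hand": -1}]}}

```text
clock: 29.0
ee_pos: [0.4588, -0.1923, 0.1523]
tcp_rot: [0.996, -0.089, -0.001, 0.0]
contact_force: [-1.0, 0.3, -0.5]
width: -0.0001
gripper_force: 0.0
```

```bash
python3 - <<'E'
from h import *
t=shot('top','top5.png')[:,:,::-1]; s=shot('side','side5.png')[:,:,::-1]
f=lambda a,k:cv2.resize(a,None,fx=k,fy=k,interpolation=cv2.INTER_CUBIC)
m=np.hstack([f(t[185:275,150:230].copy(),5),f(s[265:355,200:280].copy(),5)])
cv2.imwrite('pics/m5.png',np.clip(m*1.1,0,255).astype(np.uint8))
E
```

```text
(no output)
```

View pics/m5.png

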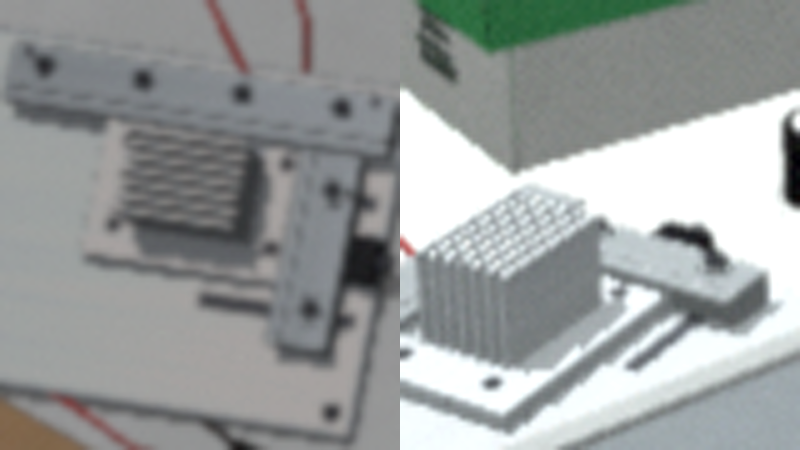

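The picture shows the flange flat and square in the corner under both lips, with its near-left corner at about (85,258). It hasn't moved since before the nudges.

```bash
python3 -c "
from workcell import robot
print(robot.sign_off())"
```

```text
the job is handed in; nothing more can be done
None
```

I opened the vice about 30 mm and seated the heat sink flat in the jig corner, pressed home against both fences until it would move no further, then let go and handed the job in at about 29 s; the seat switch pin itself I inferred from that contact and did not see.

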